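# Leak-check a vacuum food box

### The arm

A 7-joint arm with a two-finger parallel gripper is mounted at the origin on a cart in front of the work surface, level with it; the furniture and walls round the work are solid. World frame = base frame: x ahead of the robot, y to its left, z up, the work surface at z = 0. Lengths are in m, angles in degrees, forces in N, time in s.
With the tool pointing down it reaches from about 0.35 to 0.9 m from the base axis. Payload 19.9 kg.
Tool frame: the origin (TCP) lies at the very end of the fingers, on their centre line; the grasp point (between the pads) lies 19 mm behind it; z points along the fingers, x is the direction in which the jaws open and shut, and the axes are right-handed (so a half turn about z gives the same grasp; the last joint's range is limited). The gripper opens to 85 mm and grips with 20 to 120 N. Pads are 22 mm wide; open, the fingers measure 114 mm over their backs; the gripper's body (76 mm by 85 mm) begins 54 mm behind the grasp point. The pads swing forward as they close: fully open they stand 13 mm farther back than shut.
Start: joints at [-77.321, 23.915, -0.59, 92.452, 0.269, 63.638, -3.037], TCP at [0.162, 0.604, 0.231] pointing down, gripper open.
Joint ranges: [-161.28, 161.28], [-22.2, 115.67], [-73.04, 71.86], [3.21, 147.25], [-68.34, 248.33], [10.77, 114.83], [-161.83, 161.83]. Speed limits (degrees/s): [108.29, 108.29, 136.94, 136.94, 172.46, 172.46, 172.46].

### API

Orientations are given as [roll, pitch, yaw] about the fixed x, y, z axes, in that order (R = Rz(yaw) Ry(pitch) Rx(roll)).
In Python, from bench import robot gives the robot as it stands.
- The arm moves only by the tool jog_arm, never from a script. Its argument "plan" is a list of rows, each a list of 7 numbers: the shift along the tool's x, y, z in m, then the turn, a rotation vector about the tool's x, y, z in rad, then the closure in counts, from 0 (fully open) to 255 (shut). A call has 1 to 12 rows; each row is the pose to reach, as a shift and turn from the pose commanded when the call began, along the tool's axes at that moment; what a row does not reach only later rows make up. A row lasts 1/12 s, in which the tool goes at most 41.7 mm and 7.16 degrees, less where a joint would pass 70% of its speed; a pose out of reach is approached as far as the arm can. A call with a gripper value outside its range is refused whole. The fingers move at their own pace and stop on an object; "squeeze" is the grip in N (left out, the last holds). Time passes only in rows, so rows that repeat a pose let the fingers close. It gives the time, the measured TCP pose, the force and the opening at its end, in the units of the state.
- robot.state(): the state, without advancing time (a new reading comes with each control period).
- robot.read_camera(name): name is "side" or "top" or "wrist"; returns a dict with "img" (480x640x3 uint8, blue, green, red), "vfov" (degrees; the focal length in pixels is half the picture's height over the tangent of half this angle, whatever the lens; pixels are square), "cx", "cy" (the principal point, pixels), "eye" and "orientation" of the camera in the world. Camera axes: x right, y down, z forward; pixel columns grow to the right and rows downward; lengths in m; the calibration is good to about 2 mm. The wrist camera is an equidistant fisheye: a pixel r from the principal point sees the ray r / f radians off the axis. A picture is of the moment at which its call begins. There is no depth.
- robot.close_job(): hands the job in, once; it reports no verdict.
Trained networks look in a picture, given as the dict that the camera call returned (one of the last four; its "shot" number tells which), for a name from the list of things; names that differ only in an ending like _2 or _b are one class to them, and where a whole thing is asked for, a point or a joint stands for the part that bears it (a point fixed in the world has none). Each returns a list of dicts, best first, with "conf" (0 to 1); they miss things now and then, are a little off and sometimes report something else, mostly with a low value. They report only what shows in the picture. A call takes as long as a camera call.
- robot.outline_of(label, picture): "pixels" (480x640 bool, what is visible of it) and "uv" ([column, row] in pixels, amid what is visible of it).
- robot.place_of(label, picture): "uv" ([column, row] in pixels: a listed point, or the origin of a listed thing).
The state is a dict: "t": time; "joints": joint angles; "qvel": joint speeds; "effort": joint torques, N m; "eef_pos": TCP position; "tcp_rot": TCP orientation; "wrist_force": force on the tool from outside, world axes, zero at the start; "ft_torque": the same for the moment, N m; "gripper_width": finger opening in m.
Only numpy, scipy, OpenCV 4.12 (cv2) and the standard library are available. Lean on these libraries where they do the work, as an engineer would, in place of code of your own. Each camera call takes 0.05 s, during which the arm holds its last target.

### The job

Leak-check the lower (shallower) of the two steel vacuum food boxes: first let the air in by twisting its upright vent knob anticlockwise as far as it goes, and let go so that it springs shut. Then draw its pump handle straight up until the dark ring on the rod is level with the top of the collar, and hold it right there: the program finishes while the gripper is still holding the handle up. The box must stay standing where it is, and leave the deeper box, the salt shaker and the matchbox alone.

Things in the scene. Friction and masses are not known exactly. Their poses are not given: they have to be found in the camera images.
- low_box: the box to work on: loose steel box, 2.6 kg, grey lid 190 mm (x) by 120 mm (y), lid top 85 mm above the worktop. Origin: centre of its underside; z up, x along its length from vent end (-x) to pump end (+x), which points away from the robot within 30 degrees. Vent axis at x = -48 mm, pump axis at x = +48 mm, y = 0. Not fixed: a pull over 20 N would lift it
- low_vent (a joint): vent knob of the low box, rad about the vertical: 0 at rest, grows anticlockwise seen from above, stop at 1.05 (60 degrees); a spring (0.03 N m at rest, 0.09 N m at the stop) turns it back to 0 when let go
- low_vent_grip (a point): point to pinch the vent knob, on its vertical axis, 115 mm above the worktop (30 mm above the lid), 8 mm below its top. The knob is an upright white bar 36 mm long (along the box's x at rest), 12 mm thick (box's y at rest), from 9 to 38 mm above the lid, on a disc 37 mm across
- low_plunger (a joint): travel of the low box's pump plunger, m: 0 down at rest, grows as the handle is drawn up; at 0.050 the dark ring on the rod is level with the collar's top (at rest the ring is hidden inside); end stop 0.075. A spring pulls it down, about 3 N at rest, 8 N at the ring; let go, it drops back at once
- low_handle: pump handle of the low box: white crossbar 62 mm long (box's y), 15 mm thick (box's x), 18 mm high, on the pump rod; moves only straight up. Origin: middle of the bar, at rest 141 mm above the worktop and 28 mm above the top of the collar (narrow steel guide, 26 mm across, on a white barrel 42 mm across). Its neck, 20 mm across, reaches 19 mm below the bar's middle
- low_handle_mid (a point): middle of that crossbar, the point to pinch it
- deep_box: bystander: the deeper box of the same make, same lid, knob and pump, lid top 140 mm above the worktop, pump handle's middle at 196 mm, about 3.4 kg; origin at the centre of its underside. The two boxes may stand either way round. Leave it alone
- deep_plunger (a joint): plunger travel of the deep box in m, 0 down at rest; not to be used
- deep_vent (a joint): vent knob of the deep box in rad, 0 at rest; not to be used
- salt_shaker_mid (a point): bystander: loose salt shaker, 44 mm across, 90 mm high, standing between the two boxes; point at its centre, 45 mm above the worktop
- matchbox_mid (a point): bystander: loose matchbox 65 x 110 x 22 mm lying flat in front of the boxes; point at its centre

How it is judged:
By the outcome, as a careful person would: the job done as asked, in the order asked, and still so for the second after the job is handed in, while the arm keeps its last pose, push and grip.
It also fails if it takes over 43 s, if anything falls off the work surface, if the arm or the gripper's body presses on something with over 40 N, if the wrist force passes 120 N, or if a joint passes its speed limit or range.

## Working session

There is one attempt and no reset: what is moved stays moved. The work goes in short steps, Python scripts to look and compute and a tool call to move; the robot and the scene stay as the last step left them, time stands still between calls to the robot, and variables do not carry over. Pictures are saved under pics/ and viewed, and the job is handed in when it is done.

Besides the shell and the picture viewer there is one more tool, called as name([rows], argument=value, ...), one row to a line, values as JSON. jog_arm: Moves the arm, as the interface text tells. Its arguments: {"type":"object","properties":{"plan":{"type":"array","items":{"type":"array","items":{"type":"number"}}},"squeeze":{"type":"number"}},"required":["plan"]}

```bash
mkdir -p pics; ls
cat > h.py <<'E'
import numpy as np, cv2
from scipy.spatial.transform import Rotation as R
from bench import robot
def ray(p,uv):
    f=240/np.tan(np.radians(p['vfov'])/2)
    d=np.array([uv[0]-p['cx'],uv[1]-p['cy']],float)
    M=R.from_euler('xyz',p['orientation'],degrees=True).as_matrix() if np.size(p['orientation'])==3 else np.array(p['orientation']).reshape(3,3)
    if p.get('name')=='wrist':
        r=np.hypot(*d);t=r/f;c=np.array([*(d/max(r,1e-9)*np.sin(t)),np.cos(t)])
    else: c=np.array([d[0]/f,d[1]/f,1.]);c/=np.linalg.norm(c)
    return np.array(p['eye']),M@c
def atz(p,uv,z):
    e,d=ray(p,uv);return e+d*(z-e[2])/d[2]
def tri(L):
    A=0;b=0
    for e,d in L:
        P=np.eye(3)-np.outer(d,d);A=A+P;b=b+P@e
    x=np.linalg.solve(A,b)
    return x,[np.linalg.norm((np.eye(3)-np.outer(d,d))@(x-e)) for e,d in L]
E
python3 - <<'E'
from h import *
print(robot.state())
for n in ['side','top','wrist']:
    p=robot.read_camera(n);cv2.imwrite(f'pics/{n}0.png',p['img'])
    print(n,{k:v for k,v in p.items() if k!='img'})
    p['name']=n
    for l,z in [('low_vent_grip',.115),('low_handle_mid',.141),('low_box',0),('deep_box',0),('low_handle',.141),('salt_shaker_mid',.045),('matchbox_mid',.011)]:
        for r in robot.place_of(l,p)[:2]:
            print(l,np.round(r['uv'],1),round(r['conf'],2),np.round(atz(p,r['uv'],z),4))
E
```

```text
pics
{'t': 0.0, 'joints': array([-77.31934411,  23.94704273,  -0.59106484,  92.48470876,
         0.27199366,  63.63864236,  -3.03651365]), 'qvel': array([ 0.06406497, -0.00032093, -0.05529227, -0.0422719 ,  0.18075529,
        0.05870658,  0.04114184]), 'effort': array([-1.24503611e-03, -8.64469385e+01,  6.77961744e-01, -4.34925199e+01,
        1.89645868e-02,  7.13997448e-03, -1.53100154e-05]), 'eef_pos': array([0.16230375, 0.60320372, 0.23067706]), 'tcp_rot': array([1.79992691e+02, 6.87226184e-02, 7.49440814e+01]), 'wrist_force': array([ 0.01932134,  0.14689924, -0.1440846 ]), 'ft_torque': array([-0.02656303, -0.00648671, -0.03481332]), 'gripper_width': 0.0852299188045464}
side {'vfov': 46.71933572316737, 'cx': 315.63099552059265, 'cy': 240.7960611419945, 'eye': array([0.57596369, 0.87970235, 0.73158425]), 'orientation': array([-124.1802122 ,   -0.19746458,  176.12008115]), 'shot': 1}
low_vent_grip [336.2 290.3] 0.64 [0.487  0.1298 0.115 ]
low_handle_mid [282.9 285. ] 0.63 [0.5794 0.1416 0.141 ]
low_box [311.1 345.1] 0.58 [0.5319 0.1446 0.    ]
deep_box [291.2 257. ] 0.82 [ 0.5597
[... 472 characters left out ...]
grip [234.5 235.9] 0.77 [0.4907 0.1409 0.115 ]
low_handle_mid [233.4 188.1] 0.54 [0.5777 0.1434 0.141 ]
low_box [242.5 226.6] 0.79 [0.5343 0.1456 0.    ]
deep_box [368.9 220.5] 0.93 [ 0.5543 -0.1269  0.    ]
low_handle [234.9 183.2] 0.5 [0.5874 0.1411 0.141 ]
low_handle [404.8 320.6] 0.41 [ 0.3372 -0.179   0.141 ]
salt_shaker_mid [305.5 203.1] 0.59 [0.5777 0.0098 0.045 ]
matchbox_mid [401.2 322.3] 0.64 [ 0.3379 -0.1935  0.011 ]
wrist {'vfov': 65.70646984690485, 'cx': 311.8269248855765, 'cy': 235.3207815543355, 'eye': array([0.0855039 , 0.62436126, 0.37322604]), 'orientation': array([1.61885883e+02, 8.58752966e-03, 7.49261276e+01]), 'shot': 3}
low_box [118.  462.3] 0.64 [0.5343 0.1347 0.    ]
```

View pics/side0.png

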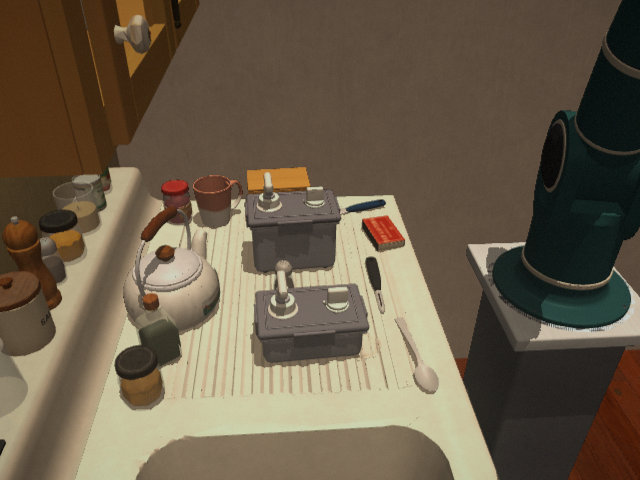

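View pics/top0.png

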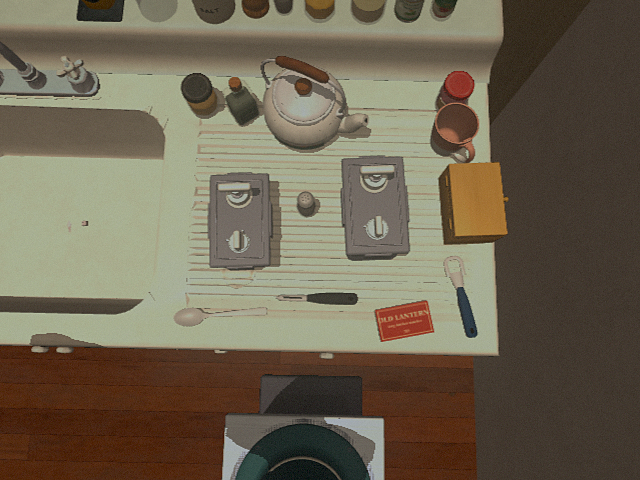

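Run:
```python
import cv2
a=cv2.imread('pics/side0.png')[200:400,200:420];cv2.imwrite('pics/side0c.png',cv2.resize(a,None,fx=3,fy=3,interpolation=cv2.INTER_CUBIC)[:600])
a=cv2.imread('pics/top0.png')[140:300,180:340];cv2.imwrite('pics/top0c.png',cv2.resize(a,(600,600),interpolation=cv2.INTER_CUBIC))
```

```text
(no output)
```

View pics/top0c.png

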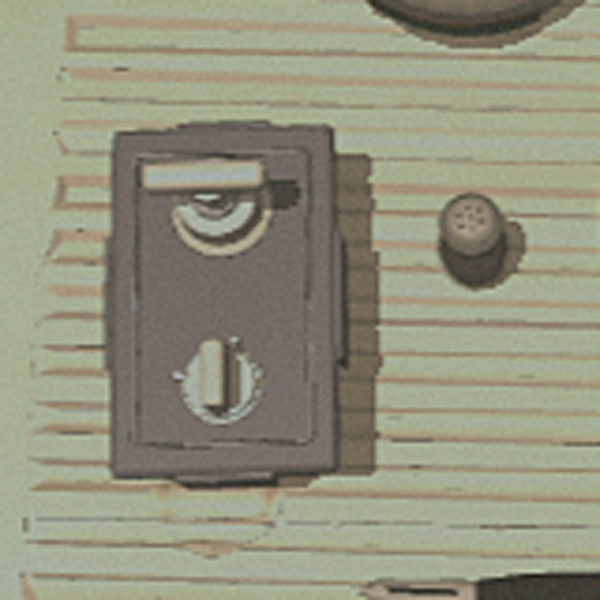

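View pics/side0c.png

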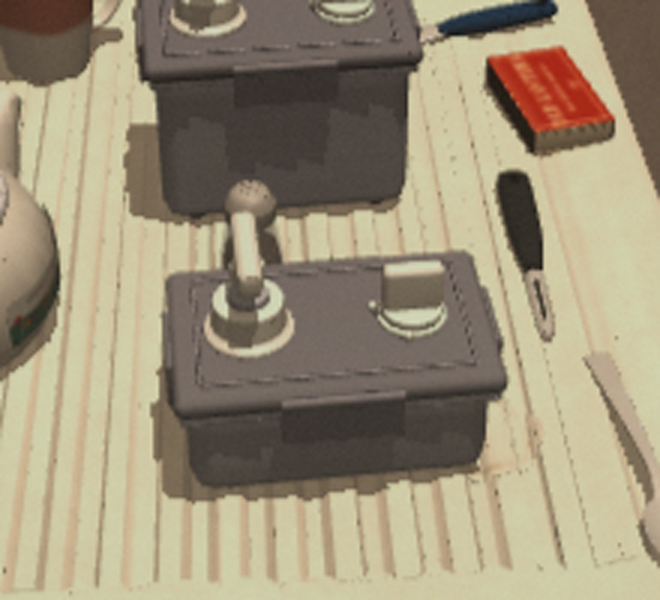

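Run:
```python
from h import *
p=robot.read_camera('top')
def c(u,v,z): return np.round(atz(p,(180+u/3.75,140+v/3.75),z),4)
print('handle',c(203,175,.150),c(143,176,.15),c(264,174,.15)); print('knob',c(213,373,.123))
print([c(*a,.085) for a in [(113,131),(333,125),(337,472),(112,477)]], sum([c(*a,.085) for a in [(113,131),(333,125),(337,472),(112,477)]])/4)
s=robot.read_camera('side')
def cs(u,v): return (200+u/3,200+v/3)
# side crop knob top centre ; handle
print('knob side',np.round(atz(s,cs(414,265),.123),4))
print('tri', tri([ray(p,(234.5,235.9)),ray(s,(336.2,290.3))]),tri([ray(p,(233.4,188.1)),ray(s,(282.9,285))]))
for n,q in(('t',p),('s',s)):
  for l in ['low_vent','low_handle','low_box','low_plunger','salt_shaker_mid','deep_box']:
    for r in robot.outline_of(l,q)[:1]:
        m=r['pixels'];ys,xs=np.nonzero(m);print(n,l,round(r['conf'],2),r['uv'],xs.min(),xs.max(),ys.min(),ys.max())
        if l=='low_box' and n=='t': print(cv2.minAreaRect(np.c_[xs,ys].astype(np.float32)))
```

```text
handle [0.5778 0.1405 0.15  ] [0.5765 0.1704 0.15  ] [0.579  0.1101 0.15  ]
knob [0.4823 0.1347 0.123 ]
[array([0.6209, 0.2024, 0.085 ]), array([0.6272, 0.0843, 0.085 ]), array([0.4387, 0.0741, 0.085 ]), array([0.4334, 0.1907, 0.085 ])] [0.53005  0.137875 0.085   ]
knob side [0.4845 0.1343 0.123 ]
tri (array([0.48860293, 0.13949717, 0.12317522]), [np.float64(0.000485200806452919), np.float64(0.0004852008064530611)]) (array([0.57843856, 0.14312703, 0.14182129]), [np.float64(0.0010086498042274604), np.float64(0.0010086498042273452)])
t low_vent 0.67 [237.7, 240.0] 229 247 230 251
t low_handle 0.61 [234.4, 183.9] 218 250 183 195
t low_box 0.75 [238.3, 220.9] 207 273 172 271
((240.0, 221.5), (99.0, 66.0), 90.0)
t low_plunger 0.54 [234.3, 188.6] 217 250 183 194
t salt_shaker_mid 0.71 [303.5, 204.8] 296 315 192 217
t deep_box 0.91 [376.4, 207.8] 339 408 156 260
s low_vent 0.97 [338.0, 296.4] 325 348 286 310
s low_handle 0.7 [281.9, 287.6] 275 287 270 299
s low_box 0.61 [310.8, 324.5] 254 368 271 361
s low_plunger 0.68 [281.8, 283.1] 276 288 270 300
s salt_shaker_mid 0.69 [290.9, 228.2] 245 340 173 271
s deep_box 0.72 [292.0, 226.3] 245 340 173 272
```

```bash
cat >> h.py <<'E'
def plan(pos,yaw,dirn=None):
    s=robot.state();M=R.from_euler('xyz',s['tcp_rot'],degrees=True)
    d=M.inv().apply(np.array(pos)-s['eef_pos'])
    T=R.from_euler('xyz',[180,0,yaw],degrees=True)
    rv=(M.inv()*T).as_rotvec()
    print('t',s['t'],'shift',np.round(d,4),'turn',np.round(rv,4),'pos',np.round(s['eef_pos'],4),np.round(s['tcp_rot'],2),'F',np.round(s['wrist_force'],1),s['gripper_width'],np.round(s['joints'],1))
E
python3 -c "
from h import *
plan([.482,.1353,.231],-86.8)"
```

```text
t 1.9 shift [-3.691e-01  4.303e-01  3.000e-04] turn [ 1.000e-04 -0.000e+00  2.823e+00] pos [0.1623 0.6035 0.2312] [1.800e+02 1.000e-02 7.495e+01] F [-0.4 -0.1  0.7] 0.08539643773727006 [-77.3  23.9  -0.6  92.5   0.3  63.6  -3. ]
```

jog_arm([
  [-0.369, 0.43, 0, 0, 0, 2.82, 60],
  [-0.369, 0.43, 0, 0, 0, 2.82, 60],
  [-0.369, 0.43, 0, 0, 0, 2.82, 60],
  [-0.369, 0.43, 0, 0, 0, 2.82, 60],
  [-0.369, 0.43, 0, 0, 0, 2.82, 60],
  [-0.369, 0.43, 0, 0, 0, 2.82, 60],
  [-0.369, 0.43, 0, 0, 0, 2.82, 60],
  [-0.369, 0.43, 0, 0, 0, 2.82, 60],
  [-0.369, 0.43, 0, 0, 0, 2.82, 60],
  [-0.369, 0.43, 0, 0, 0, 2.82, 60],
  [-0.369, 0.43, 0, 0, 0, 2.82, 60],
  [-0.369, 0.43, 0, 0, 0, 2.82, 60],
])

```text
t: 2.9
eef_pos: [0.445, 0.1887, 0.2317]
tcp_rot: [-180.0, -0.0, -11.3]
wrist_force: [1.4, 1.8, 1.0]
gripper_width: 0.0653
```

```bash
python3 -c "
from h import *
plan([.482,.1353,.200],-86.8)"
```

```text
t 2.9 shift [0.0468 0.0451 0.0317] turn [-1.000e-03  1.000e-04  1.317e+00] pos [0.445  0.1887 0.2317] [-1.7995e+02 -3.0000e-02 -1.1340e+01] F [1.4 1.8 1. ] 0.06532295775205124 [-51.3   9.8  27.6 112.9  -5.3  58.5 -32.6]
```

jog_arm([
  [0.047, 0.045, 0.03, 0, 0, 1.32, 60],
  [0.047, 0.045, 0.03, 0, 0, 1.32, 60],
  [0.047, 0.045, 0.03, 0, 0, 1.32, 60],
  [0.047, 0.045, 0.03, 0, 0, 1.32, 60],
  [0.047, 0.045, 0.03, 0, 0, 1.32, 60],
  [0.047, 0.045, 0.03, 0, 0, 1.32, 60],
  [0.047, 0.045, 0.03, 0, 0, 1.32, 60],
  [0.047, 0.045, 0.03, 0, 0, 1.32, 60],
  [0.047, 0.045, 0.03, 0, 0, 1.32, 60],
  [0.047, 0.045, 0.03, 0, 0, 1.32, 60],
  [0.047, 0.045, 0.03, 0, 0, 1.32, 60],
  [0.047, 0.045, 0.03, 0, 0, 1.32, 60],
])

```text
t: 3.9
eef_pos: [0.4818, 0.1375, 0.2014]
tcp_rot: [-180.0, -0.0, -86.8]
wrist_force: [0.4, 0.6, 0.2]
gripper_width: 0.0652
```

Run:
```python
from h import *
plan([.482,.1353,.099],-86.8)
p=robot.read_camera('wrist');p['name']='wrist';cv2.imwrite('pics/w1.png',p['img'])
print(p['eye'],p['orientation'])
for l,z in [('low_vent_grip',.115),('low_handle_mid',.141),('low_box',0)]:
    for r in robot.place_of(l,p)[:2]: print(l,np.round(r['uv'],1),round(r['conf'],2),np.round(atz(p,r['uv'],z),4))
```

```text
t 3.9 shift [ 2.200e-03 -1.000e-04  1.024e-01] turn [-0.0002 -0.0001 -0.0005] pos [0.4818 0.1375 0.2014] [-1.7999e+02 -1.0000e-02 -8.6830e+01] F [0.4 0.6 0.2] 0.06517143964210059 [-55.6  16.4  42.6 112.8 -13.4  55.8 -93.4]
[0.56151846 0.14206554 0.34331215] [ 1.61898444e+02 -1.25718416e-02 -8.68453985e+01]
low_vent_grip [311.7 239.9] 0.62 [0.4839 0.1378 0.115 ]
low_handle_mid [318.1  84.9] 0.64 [0.5797 0.1397 0.141 ]
low_box [311.6 150. ] 0.93 [0.5318 0.1406 0.    ]
```

View pics/w1.png

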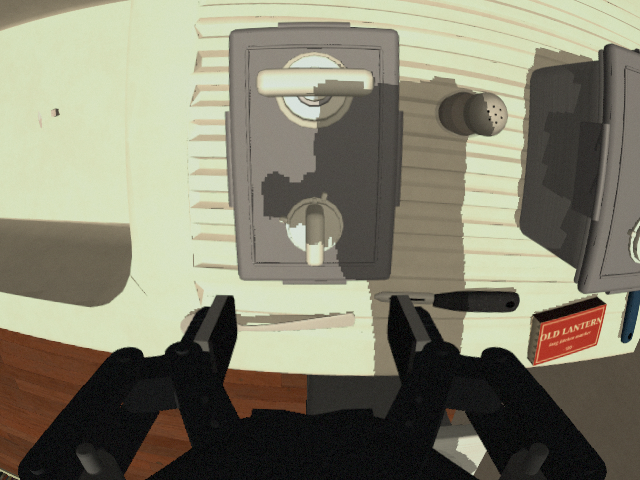

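Run:
```python
from h import *
p=robot.read_camera('wrist');p['name']='wrist'
a=p['img'];cv2.imwrite('pics/w1c.png',cv2.resize(a[40:290,220:420],None,fx=2.4*1,fy=2.4,interpolation=cv2.INTER_CUBIC))
f=lambda u,v,z:np.round(atz(p,(u,v),z),4)
print('knob',f(315.5,234,.123),f(315.5,210,.123),f(315.5,265,.123))
print('handle',f(316,81,.15),f(258,82,.15),f(373,80,.15))
print('lid',[f(*c,.085) for c in [(231,31),(397,30),(392,279),(241,278)]])
```

```text
knob [0.4906 0.1358 0.123 ] [0.506  0.1368 0.123 ] [0.4698 0.1344 0.123 ]
handle [0.5809 0.1415 0.15  ] [0.5791 0.171  0.15  ] [0.5839 0.1124 0.15  ]
lid [array([0.6218, 0.2019, 0.085 ]), array([0.6298, 0.0876, 0.085 ]), array([0.4454, 0.0729, 0.085 ]), array([0.4392, 0.1898, 0.085 ])]
```

View pics/w1c.png

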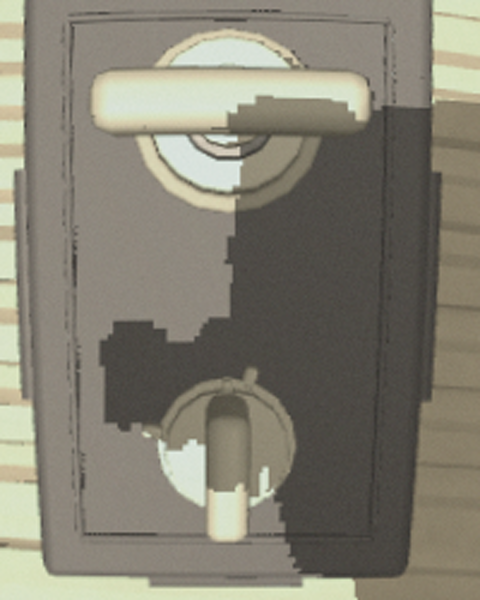

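jog_arm([
  [0.002, -0.002, 0.03, 0, 0, -0.014, 60],
  [0.002, -0.002, 0.06, 0, 0, -0.014, 60],
  [0.002, -0.002, 0.085, 0, 0, -0.014, 60],
  [0.002, -0.002, 0.1, 0, 0, -0.014, 60],
  [0.002, -0.002, 0.102, 0, 0, -0.014, 60],
  [0.002, -0.002, 0.102, 0, 0, -0.014, 60],
  [0.002, -0.002, 0.102, 0, 0, -0.014, 110],
], squeeze=25)

```text
t: 4.73
eef_pos: [0.4844, 0.1355, 0.1002]
tcp_rot: [-179.9, 0.0, -85.8]
wrist_force: [-0.5, -0.6, 0.3]
gripper_width: 0.0548
```

Run:
```python
from h import *
plan([.484,.1355,.099],-86)
p=robot.read_camera('wrist');cv2.imwrite('pics/w2.png',p['img'])
p=robot.read_camera('side');cv2.imwrite('pics/s2.png',cv2.resize(p['img'][200:400,200:420],None,fx=3,fy=3))
```

```text
t 4.7333 shift [-0.0001  0.0004  0.0012] turn [-0.0009  0.0002  0.0033] pos [0.4844 0.1355 0.1002] [-1.7995e+02  1.0000e-02 -8.5810e+01] F [-0.5 -0.6  0.3] 0.054806991435328876 [-49.6  25.8  37.2 117.  -22.3  44.1 -84.7]
```

View pics/w2.png

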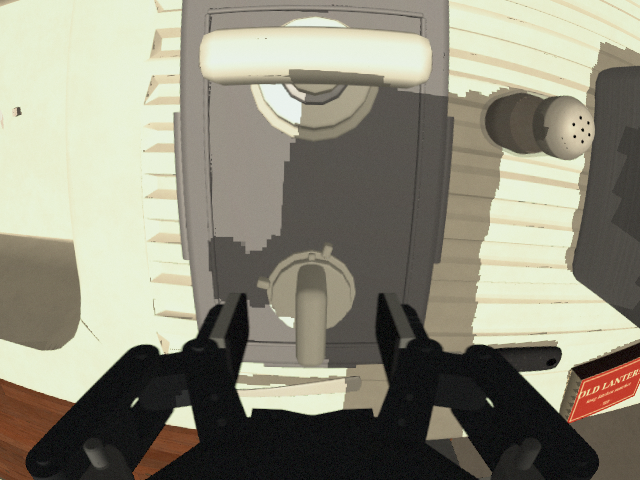

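View pics/s2.png

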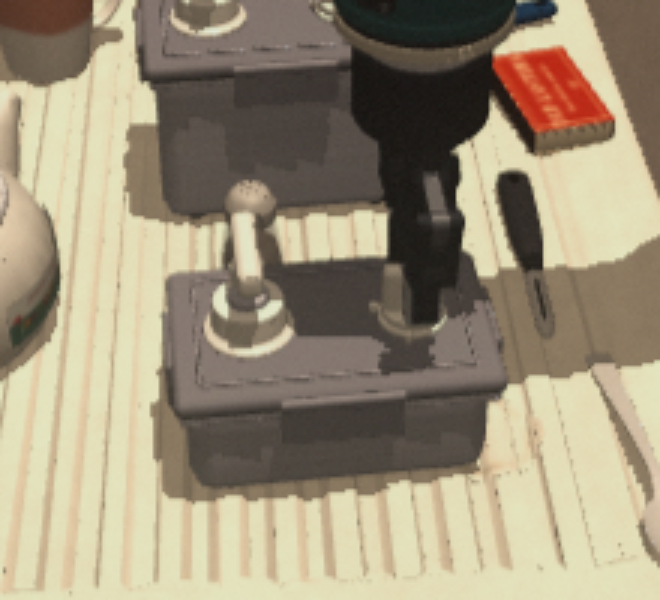

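Run:
```python
from h import *
p=robot.read_camera('side')
M=R.from_euler('xyz',p['orientation'],degrees=True)
f=240/np.tan(np.radians(p['vfov'])/2)
def pj(X):
    c=M.inv().apply(np.array(X)-p['eye']);return np.array([p['cx'],p['cy']])+f*c[:2]/c[2]
for X in [(.4816,.1695,.1),(.4836,.135,.123),(.5,.136,.123),(.580,.1412,.15)]: print(X,(pj(X)-200)*3)
```

```text
(0.4816, 0.1695, 0.1) [424.24760532 335.45724709]
(0.4836, 0.135, 0.123) [415.63907311 265.65355831]
(0.5, 0.136, 0.123) [387.4715931 267.8936074]
(0.58, 0.1412, 0.15) [247.1454468  242.05978379]
```

jog_arm([
  [0, 0, 0, 0, 0, 0, 255],
  [0, 0, 0, 0, 0, 0, 255],
  [0, 0, 0, 0, 0, 0, 255],
  [0, 0, 0, 0, 0, 0, 255],
  [0, 0, 0, 0, 0, 0, 255],
  [0, 0, 0, 0, 0, 0, 255],
  [0, 0, 0, 0, 0, 0, 255],
  [0, 0, 0, 0, 0, 0, 255],
], squeeze=25)

```text
t: 5.55
eef_pos: [0.4839, 0.1359, 0.0997]
tcp_rot: [-180.0, 0.0, -85.8]
wrist_force: [-2.7, 1.8, 7.2]
gripper_width: 0.0115
```

Run:
```python
from h import *
plan([.484,.1355,.099],-86)
p=robot.read_camera('wrist');cv2.imwrite('pics/w3.png',p['img'])
print(robot.state()['ft_torque'])
```

```text
t 5.55 shift [ 0.0004 -0.0001  0.0007] turn [-0.0002  0.0006  0.0032] pos [0.4839 0.1359 0.0997] [-1.7999e+02  3.0000e-02 -8.5810e+01] F [-2.7  1.8  7.2] 0.011473316768538059 [-49.6  25.9  37.2 117.  -22.3  44.1 -84.6]
[ 0.35626318  0.58393737 -0.01838693]
```

View pics/w3.png

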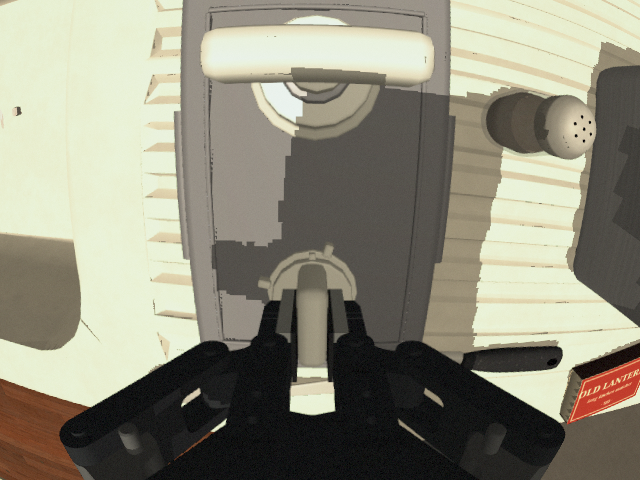

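jog_arm([
  [0, 0, 0, 0, 0, -0.1, 255],
  [0, 0, 0, 0, 0, -0.2, 255],
  [0, 0, 0, 0, 0, -0.3, 255],
  [0, 0, 0, 0, 0, -0.4, 255],
  [0, 0, 0, 0, 0, -0.5, 255],
  [0, 0, 0, 0, 0, -0.6, 255],
  [0, 0, 0, 0, 0, -0.7, 255],
  [0, 0, 0, 0, 0, -0.8, 255],
  [0, 0, 0, 0, 0, -0.9, 255],
  [0, 0, 0, 0, 0, -0.97, 255],
  [0, 0, 0, 0, 0, -1.0, 255],
  [0, 0, 0, 0, 0, -1.0, 255],
])

```text
t: 6.6
eef_pos: [0.4846, 0.1348, 0.0997]
tcp_rot: [-180.0, -0.1, -28.5]
wrist_force: [2.6, -3.8, 2.7]
gripper_width: 0.0114
```

Run:
```python
from h import *
plan([.484,.1355,.099],-26)
p=robot.read_camera('wrist');cv2.imwrite('pics/w4.png',p['img'])
print(robot.state()['ft_torque'])
```

```text
t 6.6 shift [-0.0009 -0.0003  0.0007] turn [-0.0005 -0.0015 -0.043 ] pos [0.4846 0.1348 0.0997] [-1.7997e+02 -8.0000e-02 -2.8460e+01] F [ 2.6 -3.8  2.7] 0.011386567668517688 [-38.5  23.2  23.3 116.7 -13.2  42.6 -35.5]
[-1.00517627 -0.81589285 -0.06116658]
```

View pics/w4.png

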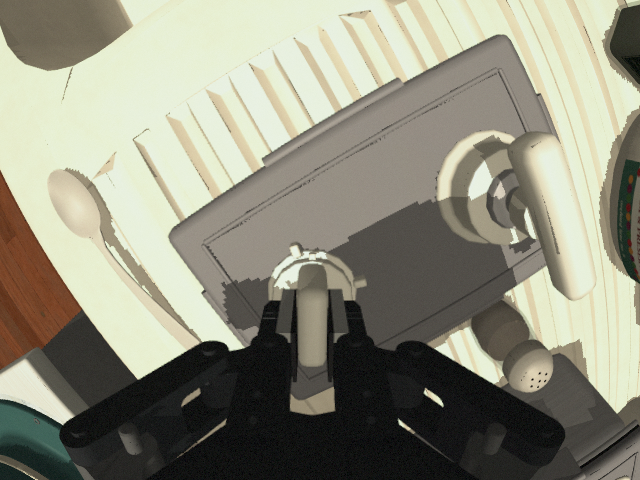

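jog_arm([
  [0, 0, 0, 0, 0, -0.03, 255],
  [0, 0, 0, 0, 0, -0.06, 255],
  [0, 0, 0, 0, 0, -0.08, 255],
  [0, 0, 0, 0, 0, -0.1, 255],
  [0, 0, 0, 0, 0, -0.1, 255],
])

```text
t: 7.07
eef_pos: [0.4847, 0.1348, 0.0997]
tcp_rot: [-180.0, -0.1, -22.9]
wrist_force: [3.3, -4.7, 3.4]
gripper_width: 0.0113
```

Run:
```python
from h import *
plan([.484,.1355,.099],-26)
print(robot.state()['ft_torque'])
```

```text
t 7.0667 shift [-0.0009 -0.0004  0.0007] turn [-0.0005 -0.0015  0.0546] pos [0.4847 0.1348 0.0997] [-1.7997e+02 -9.0000e-02 -2.2870e+01] F [ 3.3 -4.7  3.4] 0.011298934972991299 [-37.4  23.   22.  116.6 -12.5  42.5 -30.6]
[-0.87618199 -0.76813958 -0.91966762]
```

jog_arm([
  [0, 0, 0, 0, 0, 0.03, 255],
  [0, 0, 0, 0, 0, 0.03, 0],
  [0, 0, 0, 0, 0, 0.03, 0],
  [0, 0, 0, 0, 0, 0.03, 0],
  [0, 0, 0, 0, 0, 0.03, 0],
  [0, 0, 0, 0, 0, 0.03, 0],
  [0, 0, 0, 0, 0, 0.03, 0],
  [0, 0, 0, 0, 0, 0.03, 0],
  [0, 0, 0, 0, 0, 0.03, 0],
])

```text
t: 7.82
eef_pos: [0.4838, 0.1355, 0.0993]
tcp_rot: [180.0, -0.0, -24.5]
wrist_force: [-1.0, 0.3, 0.0]
gripper_width: 0.0854
```

Run:
```python
from h import *
plan([.484,.1355,.2],-26)
p=robot.read_camera('wrist');cv2.imwrite('pics/w5.png',p['img'])
```

```text
t 7.8167 shift [ 0.0002 -0.     -0.1007] turn [ 0.0001 -0.      0.0259] pos [0.4838 0.1355 0.0993] [180.    -0.   -24.52] F [-1.   0.3  0. ] 0.08535211461193451 [-37.8  23.1  22.4 116.7 -12.7  42.6 -32.1]
```

View pics/w5.png

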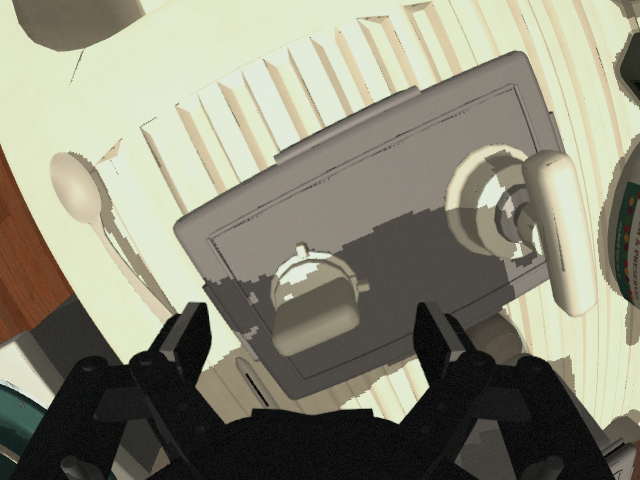

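jog_arm([
  [0, 0, -0.035, 0, 0, 0, 0],
  [0, 0, -0.07, 0, 0, 0, 0],
  [0, 0, -0.1, 0, 0, -0.1, 0],
  [0.028, -0.015, -0.1, 0, 0, -0.2, 0],
  [0.056, -0.03, -0.1, 0, 0, -0.3, 0],
  [0.085, -0.045, -0.1, 0, 0, -0.4, 0],
  [0.085, -0.045, -0.1, 0, 0, -0.5, 0],
  [0.085, -0.045, -0.1, 0, 0, -0.5, 0],
  [0.085, -0.045, -0.1, 0, 0, -0.5, 0],
])

```text
t: 8.62
eef_pos: [0.5794, 0.1408, 0.1989]
tcp_rot: [180.0, 0.0, 3.9]
wrist_force: [-0.9, -0.8, 0.4]
gripper_width: 0.0852
```

Run:
```python
from h import *
plan([.58,.1412,.122],4)
for n in ['wrist','top','side']:
    p=robot.read_camera(n);p['name']=n;im=p['img']
    if n=='top': im=cv2.resize(im[140:300,180:340],(600,600),interpolation=cv2.INTER_CUBIC)
    if n=='side': im=cv2.resize(im[200:400,200:420],None,fx=3,fy=3,interpolation=cv2.INTER_CUBIC)
    cv2.imwrite(f'pics/{n}6.png',im)
    for l,z in [('low_vent_grip',.115),('low_handle_mid',.141),('low_box',0)]:
        for r in robot.place_of(l,p)[:1]: print(n,l,np.round(r['uv'],1),round(r['conf'],2),np.round(atz(p,r['uv'],z),4))
```

```text
t 8.6167 shift [ 0.0007 -0.0003  0.0769] turn [ 0.0002  0.0009 -0.0014] pos [0.5794 0.1408 0.1989] [1.7999e+02 5.0000e-02 3.9200e+00] F [-0.9 -0.8  0.4] 0.08515452510595628 [-31.9  23.7  19.8  99.1  -9.2  58.8  -5. ]
wrist low_vent_grip [173.4 245.6] 0.58 [0.486  0.1331 0.115 ]
wrist low_handle_mid [318.1 257.5] 0.86 [0.5831 0.1421 0.141 ]
wrist low_box [261.6 200.2] 0.55 [0.5319 0.1408 0.    ]
top low_vent_grip [233.1 237.6] 0.7 [0.4873 0.1434 0.115 ]
top low_handle_mid [235. 185.] 0.74 [0.5838 0.1408 0.141 ]
top low_box [244.7 228.6] 0.92 [0.53   0.1407 0.    ]
side low_vent_grip [336.9 290. ] 0.57 [0.4857 0.129  0.115 ]
side low_handle_mid [282.5 284.8] 0.52 [0.5801 0.141  0.141 ]
side low_box [310.3 343.8] 0.56 [ 0.5332  0.1412 -0.    ]
```

View pics/wrist6.png

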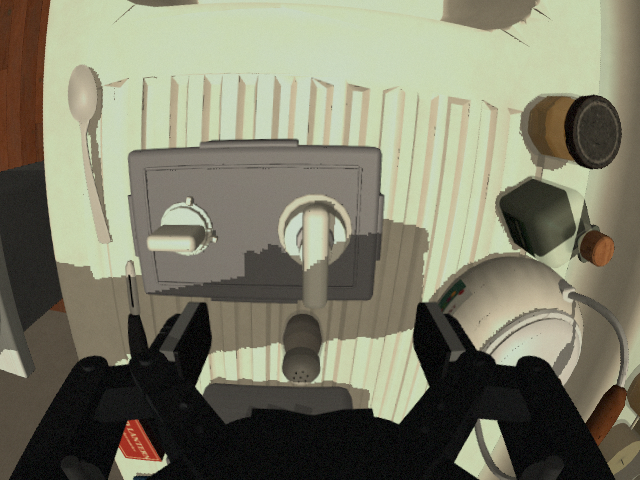

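View pics/side6.png

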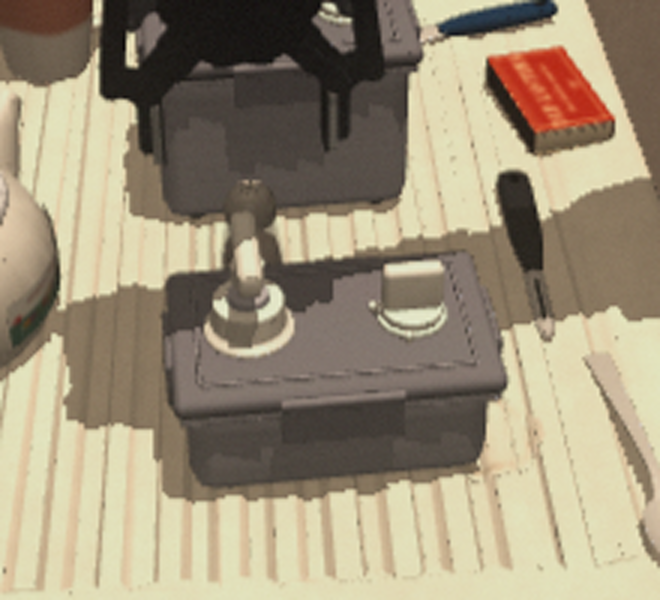

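View pics/top6.png

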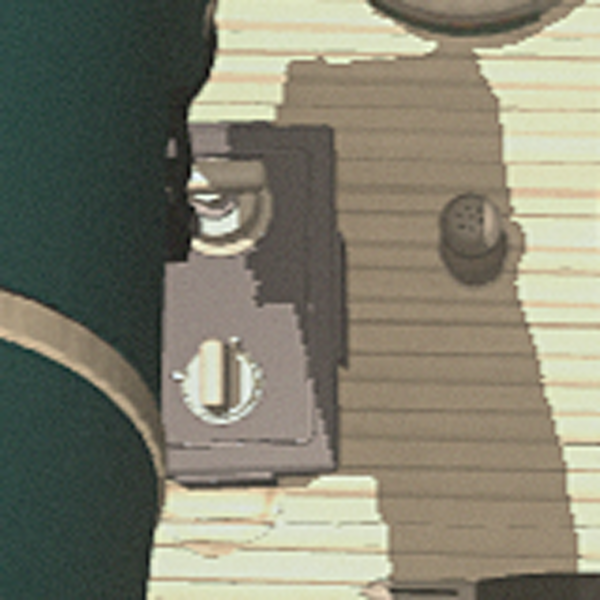

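Run:
```python
from h import *
p=robot.read_camera('wrist');p['name']='wrist'
im=p['img'];cv2.imwrite('pics/w7.png',cv2.resize(im[180:320,250:380],None,fx=4,fy=4,interpolation=cv2.INTER_CUBIC))
f=lambda u,v,z:np.round(atz(p,(u,v),z),4)
print(f(315.5,212,.15),f(315.5,298,.15),f(303,280,.15),f(328,280,.15))
```

```text
[0.5798 0.1716 0.15  ] [0.5836 0.1205 0.15  ] [0.5757 0.1315 0.15  ] [0.5898 0.1325 0.15  ]
```

View pics/w7.png

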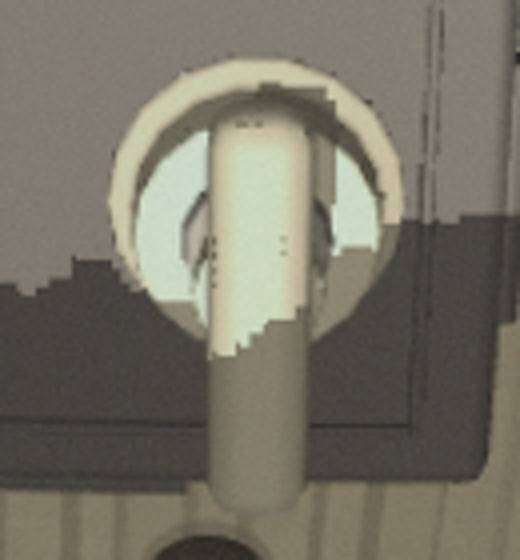

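jog_arm([
  [0.001, 0, 0.025, 0, 0, 0, 40],
  [0.001, 0, 0.05, 0, 0, 0, 40],
  [0.001, 0, 0.063, 0, 0, 0, 60],
  [0.001, 0, 0.068, 0, 0, 0, 60],
  [0.001, 0, 0.068, 0, 0, 0, 110],
  [0.001, 0, 0.068, 0, 0, 0, 130],
], squeeze=45)

```text
t: 9.77
eef_pos: [0.5813, 0.1412, 0.1321]
tcp_rot: [180.0, -0.0, 4.1]
wrist_force: [0.2, 0.4, 0.0]
gripper_width: 0.0429
```

Run:
```python
from h import *
plan([.5807,.1413,.131],4)
p=robot.read_camera('wrist');cv2.imwrite('pics/w8.png',p['img'])
p=robot.read_camera('side');cv2.imwrite('pics/s8.png',cv2.resize(p['img'][200:400,200:420],None,fx=3,fy=3))
```

```text
t 9.7667 shift [-0.0006 -0.0001  0.0011] turn [ 0.     -0.0007  0.002 ] pos [0.5813 0.1412 0.1321] [ 1.80e+02 -4.00e-02  4.12e+00] F [0.2 0.4 0. ] 0.04285476696954433 [-30.8  28.5  18.6 101.9 -11.2  51.4  -3.2]
```

View pics/w8.png

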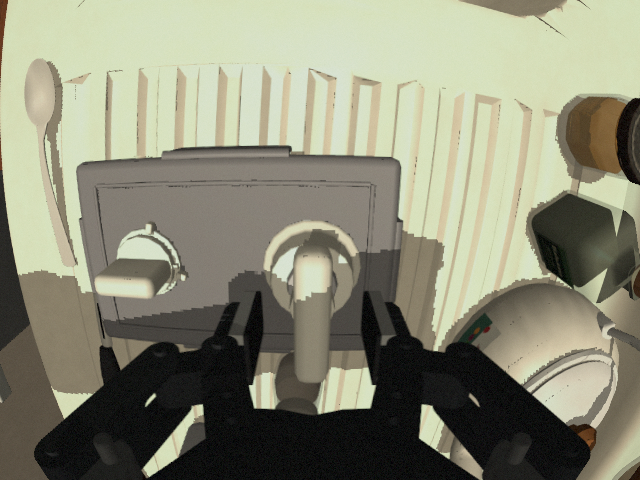

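View pics/s8.png

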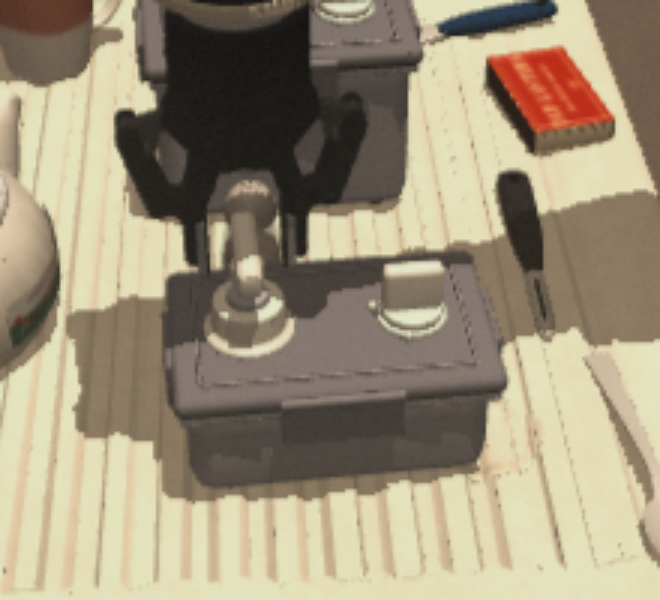

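jog_arm([
  [0, 0, 0.002, 0, 0, 0, 255],
  [0, 0, 0.002, 0, 0, 0, 255],
  [0, 0, 0.002, 0, 0, 0, 255],
  [0, 0, 0.002, 0, 0, 0, 255],
  [0, 0, 0.002, 0, 0, 0, 255],
  [0, 0, 0.002, 0, 0, 0, 255],
  [0, 0, 0.002, 0, 0, 0, 255],
], squeeze=45)

```text
t: 10.45
eef_pos: [0.5812, 0.1413, 0.1298]
tcp_rot: [-180.0, -0.1, 4.1]
wrist_force: [0.5, 0.6, 6.0]
gripper_width: 0.014
```

Run:
```python
from h import *
plan([.5807,.1413,.131],4)
p=robot.read_camera('side');cv2.imwrite('pics/s9.png',cv2.resize(p['img'][200:400,200:420],None,fx=3,fy=3))
```

```text
t 10.45 shift [-0.0005 -0.     -0.0012] turn [-0.0002 -0.0009  0.002 ] pos [0.5812 0.1413 0.1298] [-1.7999e+02 -5.0000e-02  4.1200e+00] F [0.5 0.6 6. ] 0.01397141106188807 [-30.8  28.6  18.6 102.  -11.3  51.1  -3.1]
```

View pics/s9.png

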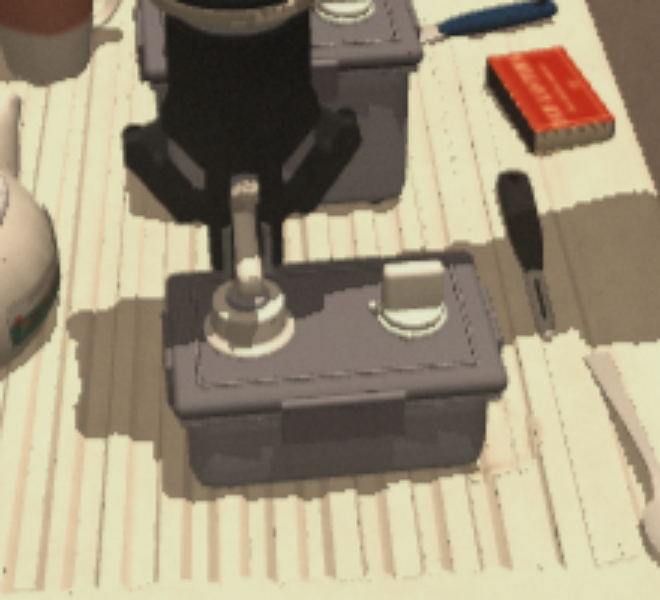

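jog_arm([
  [0, 0, -0.004, 0, 0, 0, 255],
  [0, 0, -0.009, 0, 0, 0, 255],
  [0, 0, -0.014, 0, 0, 0, 255],
  [0, 0, -0.019, 0, 0, 0, 255],
  [0, 0, -0.024, 0, 0, 0, 255],
  [0, 0, -0.029, 0, 0, 0, 255],
  [0, 0, -0.034, 0, 0, 0, 255],
  [0, 0, -0.038, 0, 0, 0, 255],
  [0, 0, -0.042, 0, 0, 0, 255],
  [0, 0, -0.045, 0, 0, 0, 255],
  [0, 0, -0.045, 0, 0, 0, 255],
  [0, 0, -0.045, 0, 0, 0, 255],
])

```text
t: 11.5
eef_pos: [0.581, 0.1413, 0.1741]
tcp_rot: [180.0, -0.0, 4.1]
wrist_force: [6.6, 1.7, -8.2]
gripper_width: 0.0142
```

Run:
```python
from h import *
plan([.5807,.1413,.1798],4)
p=robot.read_camera('side');cv2.imwrite('pics/s10.png',cv2.resize(p['img'][220:320,230:350],None,fx=6,fy=6,interpolation=cv2.INTER_CUBIC))
p=robot.read_camera('wrist');cv2.imwrite('pics/w10.png',p['img'])
```

```text
t 11.5 shift [-0.0003  0.     -0.0057] turn [ 0.0001 -0.0004  0.0022] pos [0.581  0.1413 0.1741] [ 1.7999e+02 -2.0000e-02  4.1300e+00] F [ 6.6  1.7 -8.2] 0.01419809917228098 [-31.6  25.5  19.4 100.2  -9.9  56.   -4.2]
```

View pics/s10.png

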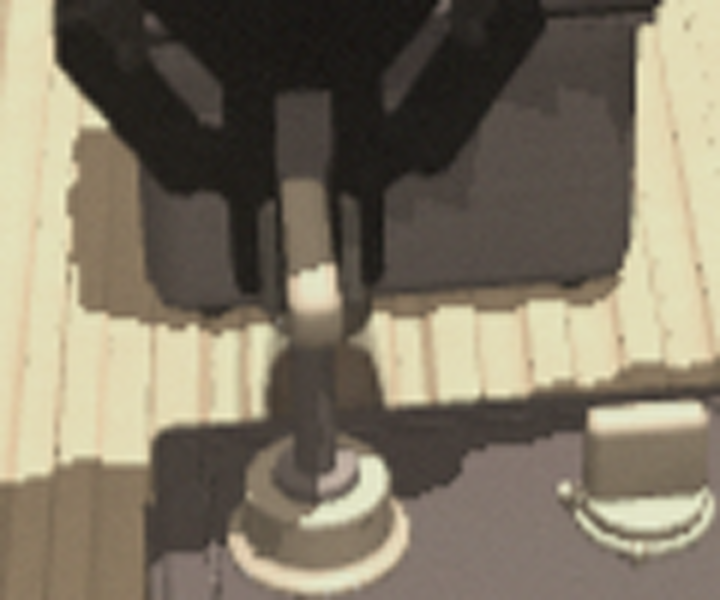

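View pics/w10.png

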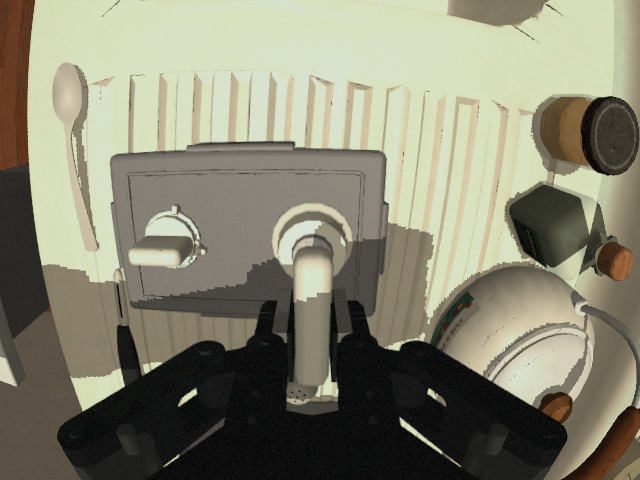

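jog_arm([
  [0.001, 0, -0.002, 0, 0, 0, 255],
  [0.001, 0, -0.004, 0, 0, 0, 255],
  [0.001, 0, -0.0055, 0, 0, 0, 255],
  [0.001, 0, -0.0055, 0, 0, 0, 255],
  [0.001, 0, -0.0055, 0, 0, 0, 255],
])

```text
t: 12.02
eef_pos: [0.5813, 0.1413, 0.1795]
tcp_rot: [180.0, 0.1, 4.1]
wrist_force: [-4.4, 1.3, -7.7]
gripper_width: 0.0138
```

Run:
```python
from h import *
plan([.5807,.1413,.1798],4)
M=None
for n in ['side','wrist']:
    p=robot.read_camera(n);p['name']=n
    im=p['img'];
    if n=='side':im=cv2.resize(im[220:320,230:350],None,fx=6,fy=6,interpolation=cv2.INTER_CUBIC)
    else: im=cv2.resize(im[180:400,220:400],None,fx=2.7,fy=2.7,interpolation=cv2.INTER_CUBIC)
    cv2.imwrite(f'pics/{n}11.png',im)
    if n=='side':
        f=240/np.tan(np.radians(p['vfov'])/2);Mx=R.from_euler('xyz',p['orientation'],degrees=True)
        for z in (.141,.150,.181,.186,.191,.195,.2,.205):
            c=Mx.inv().apply(np.array([.5785,.172,z])-p['eye']);uv=np.array([p['cx'],p['cy']])+f*c[:2]/c[2]
            print(z,np.round(uv,1),np.round((uv-[230,220])*6))
```

```text
t 12.0167 shift [-0.0006 -0.     -0.0003] turn [0.0002 0.0012 0.0023] pos [0.5813 0.1413 0.1795] [1.7999e+02 7.0000e-02 4.1300e+00] F [-4.4  1.3 -7.7] 0.013798881525692695 [-31.6  25.2  19.5  99.8  -9.8  56.7  -4.3]
0.141 [283.8 296.5] [323. 459.]
0.15 [283.6 292.3] [322. 434.]
0.181 [283.1 277.4] [319. 344.]
0.186 [283.  274.9] [318. 329.]
0.191 [282.9 272.4] [317. 314.]
0.195 [282.8 270.4] [317. 302.]
0.2 [282.7 267.9] [316. 287.]
0.205 [282.6 265.4] [316. 272.]
```

View pics/side11.png

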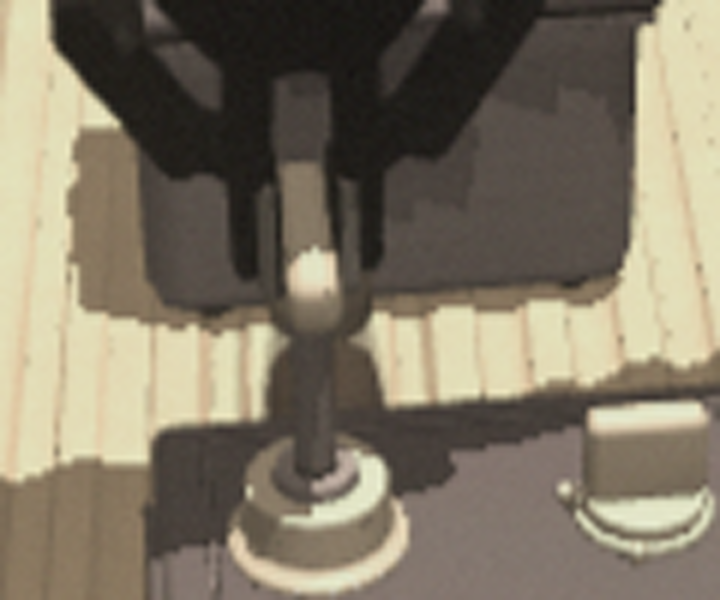

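View pics/wrist11.png

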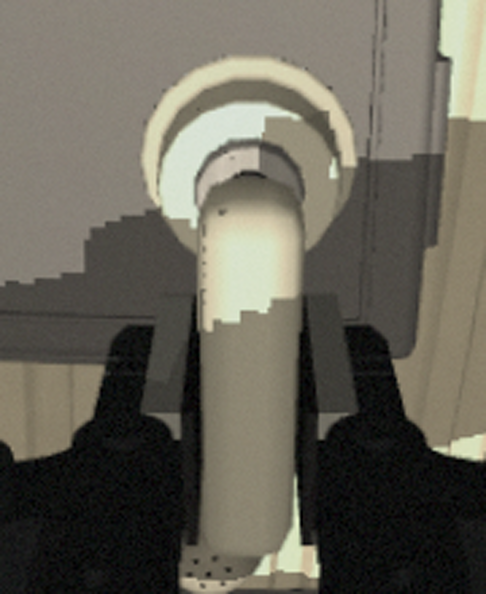

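Run:
```python
from h import *
a=cv2.imread('pics/s9.png');a=cv2.resize(a,(220,200),interpolation=cv2.INTER_AREA)[20:120,30:150]  # rest, crop origin 230,220
p=robot.read_camera('side');b=p['img'][220:320,230:350]
out=np.hstack([cv2.resize(x[15:85,30:75],None,fx=8,fy=8,interpolation=cv2.INTER_NEAREST) for x in (a,b)])
cv2.imwrite('pics/cmp.png',out);print(out.shape)
g=[cv2.cvtColor(x,cv2.COLOR_BGR2GRAY) for x in (a,b)]
for x in g: print(x[38:84,52].tolist())
```

```text
(560, 720, 3)
[70, 87, 138, 160, 154, 165, 127, 102, 96, 91, 90, 89, 99, 114, 121, 121, 122, 122, 123, 123, 123, 124, 124, 125, 125, 125, 123, 133, 198, 222, 224, 224, 222, 216, 197, 169, 138, 121, 112, 102, 91, 88, 89, 89, 78, 78]
[123, 123, 123, 194, 222, 224, 223, 224, 220, 216, 199, 165, 130, 115, 108, 102, 91, 77, 72, 71, 69, 70, 71, 68, 70, 71, 71, 71, 69, 71, 72, 70, 72, 71, 70, 75, 82, 83, 80, 80, 73, 60, 144, 156, 101, 90]
```

View pics/cmp.png

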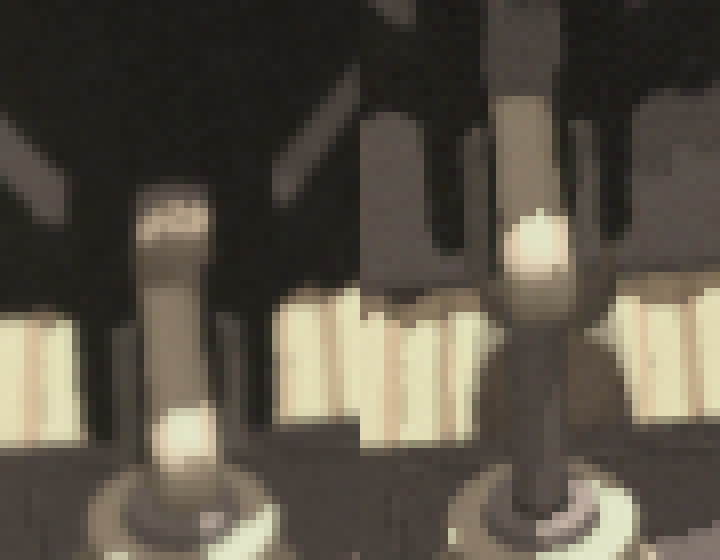

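jog_arm([
  [-0.0004, 0, -0.0003, 0, 0, 0, 255],
  [-0.0004, 0, -0.0003, 0, 0, 0, 255],
  [-0.0004, 0, -0.0003, 0, 0, 0, 255],
  [-0.0004, 0, -0.0003, 0, 0, 0, 255],
  [-0.0004, 0, -0.0003, 0, 0, 0, 255],
  [-0.0004, 0, -0.0003, 0, 0, 0, 255],
  [-0.0004, 0, -0.0003, 0, 0, 0, 255],
  [-0.0004, 0, -0.0003, 0, 0, 0, 255],
  [-0.0004, 0, -0.0003, 0, 0, 0, 255],
  [-0.0004, 0, -0.0003, 0, 0, 0, 255],
  [-0.0004, 0, -0.0003, 0, 0, 0, 255],
  [-0.0004, 0, -0.0003, 0, 0, 0, 255],
])

```text
t: 13.17
eef_pos: [0.5813, 0.1413, 0.18]
tcp_rot: [180.0, 0.0, 4.1]
wrist_force: [-4.2, 0.8, -8.4]
gripper_width: 0.0139
```

Run:
```python
from h import *
plan([.5807,.1413,.1798],4)
p=robot.read_camera('side');b=p['img'][220:320,230:350]
cv2.imwrite('pics/s12.png',cv2.resize(p['img'][150:390,200:440],None,fx=2.5,fy=2.5,interpolation=cv2.INTER_CUBIC))
cv2.imwrite('pics/s12b.png',cv2.resize(b[15:90,30:80],None,fx=8,fy=8,interpolation=cv2.INTER_CUBIC))
print(cv2.cvtColor(b,cv2.COLOR_BGR2GRAY)[38:84,52].tolist())
```

```text
t 13.1667 shift [-0.0006 -0.0001  0.0002] turn [0.0001 0.0003 0.0022] pos [0.5813 0.1413 0.18  ] [1.7999e+02 2.0000e-02 4.1300e+00] F [-4.2  0.8 -8.4] 0.01392289568422969 [-31.6  25.1  19.5  99.8  -9.8  56.7  -4.3]
[124, 121, 122, 124, 201, 224, 223, 223, 219, 214, 190, 153, 126, 114, 107, 98, 88, 75, 68, 70, 69, 69, 70, 71, 69, 67, 69, 71, 71, 70, 69, 70, 70, 71, 71, 79, 82, 81, 80, 80, 64, 56, 144, 153, 101, 93]
```

View pics/s12.png

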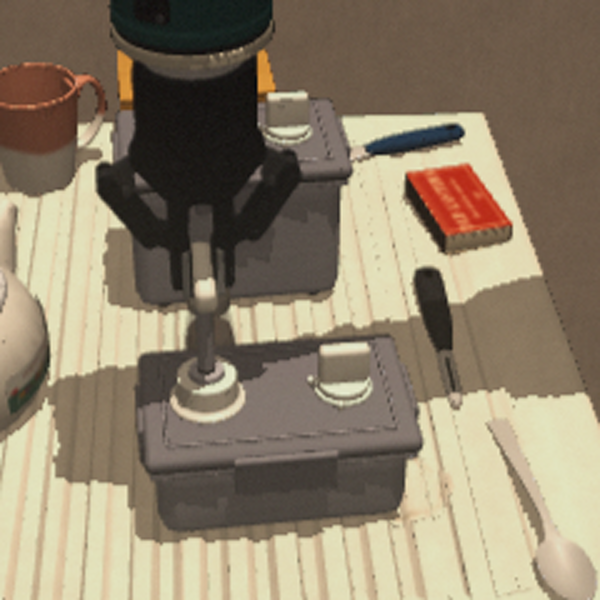

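View pics/s12b.png

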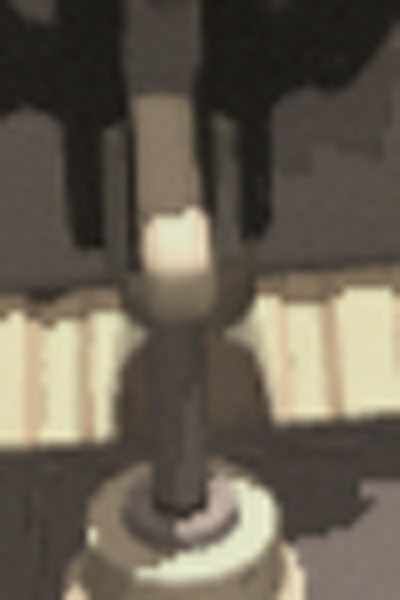

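```bash
python3 -c "
from h import *
print(robot.close_job())"
```

```text
the job is handed in; nothing more can be done
None
```

I vented the low box, then drew its pump handle up to the ring. The job was handed in at about 13 s of the 43 s allowed, with the gripper still holding the handle.

- **Vent:** I pinched the knob and turned the tool about 63° anticlockwise, until the wrist moment jumped to 0.92 N m at the stop. When I let go, the camera showed the knob back in line with the box. That moment was much higher than needed, but pictures afterwards showed no visible shift of the box.
- **Pump:** I gripped the crossbar at 45 N and lifted it. The tool rose 50.2 mm from where it gripped. The side picture, taken 0.3 mm before the final height, showed the handle's end had risen about 24.4 pixels against 24.1 expected for 50 mm, so the grip had not slipped.
- **Ring:** A thin dark line shows at the foot of the rod, level with the collar top. That camera resolves only about 2 mm per pixel, so this is a coarse check.
- **Forces while holding:** The downward pull was 8.4 N, which matches the spring at the ring and is well under the 20 N that would lift the box. A sideways force of about 4 N remained, and a small correction barely reduced it.
- **Surroundings:** In the last picture the low box was standing in place. The deep box and matchbox looked untouched. The salt shaker was mostly hidden behind the handle in that view, but the arm never went near it.

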